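Close the flour canister

ROBOT

A 6-joint arm with a two-finger parallel gripper is mounted at the origin on the work surface. World frame = base frame: x ahead of the robot, y to its left, z up, the work surface at z = 0. Lengths are in m, angles in degrees, forces in N, time in s.
With the tool pointing down it reaches from about 0.375 to 0.9 m from the base axis. Payload 3.1 kg.
Tool frame: the origin (TCP) lies at the very end of the fingers, on their centre line; the grasp point (between the pads) lies 19 mm behind it (bot.tcp_to_grasp is the distance from the TCP to the grasp point, in m); z points along the fingers, y is the line along which they close (so a half turn about z gives the same grasp; the last joint's range is limited). The gripper opens to 87 mm and grips with 3 to 60 N. Pads are 19 mm wide; open, the fingers measure 117 mm over their backs; the gripper's body (75 mm by 190 mm) begins 51 mm behind the grasp point.
Start: joints at [-73.94, 30.224, 82.088, -0, 67.689, -10.227], TCP at [0.277, -0.56, 0.223] pointing down, gripper open.
Joint ranges: [-176.69, 176.69], [-43.24, 126.21], [12.49, 139.97], [-82, 262], [0, 151.66], [-163.58, 163.58]. Speed limits (degrees/s): [159.86, 159.86, 180, 180, 180, 180].

INTERFACE

Orientations are given as a 3x3 rotation matrix whose columns are the frame's x, y, z axes.
In Python, from rig import telemetry, capture, camera_info, job, bot gives the robot as it stands. The module is installed in compiled form; this text tells all that it offers.
- The arm moves only by the tool carry_out, never from a script. Its argument "deltas" is a list that holds one entry, the list of rows, each a list of 7 numbers: the shift along the tool's x, y, z scaled (see below), then the turn, a rotation vector about the tool's x, y, z scaled (see below), then the closure, from -1 (fully open) to 1 (shut). In form: [[[dx, dy, dz, ax, ay, az, claw], ...]]. A call has exactly 10 rows; each row is the pose to reach, as a shift and turn from the pose commanded when the call began, along the tool's axes at that moment, turning the shorter way round; what a row does not reach only later rows make up. The controller multiplies each number of a shift by 15 cm and each number of a turn by 360 degrees. A row lasts 1/12 s, in which the tool goes at most 41.7 mm and 7.16 degrees, less where a joint would pass 70% of its speed; a pose out of reach is approached as far as the arm can. A call with a number of a shift or a turn outside -1 to 1 is refused whole. A call with a gripper value outside its range is refused whole. The fingers move at their own pace and stop on an object; the grip force is fixed at half the most. Time passes only in rows, so rows that repeat a pose let the fingers close, or fill a call up. It gives the time, the measured TCP pose, the force, the opening and the grip force at its end, in the units of the state.
- telemetry.read_state(): the state, without advancing time (a new reading comes with each control period).
- capture(name): name is "scene" or "side" or "wrist"; returns the picture (480x640x3 uint8, red, green, blue); there is no depth.
- camera_info(name): a dict with "mtx" (3x3 intrinsics, pixels), "cam_to_world" (4x4, takes a point from camera to world coordinates); the wrist camera has in their place "T_tool_cam" (4x4, takes a point from camera to tool coordinates, whose origin is the TCP and whose axes are the flange's). Camera axes: x right, y down, z forward; pixel columns grow to the right and rows downward; lengths in m; the calibration is good to about 2 mm. A picture is of the moment at which its call begins: read the wrist's pose just before it. camera_info takes no time and is no camera call.
- job.hand_in(): hands the job in; it is judged then, once.
The state is a dict: "time_s": time; "joint_positions": joint angles; "qvel": joint speeds; "tau": joint torques, N m; "position": TCP position; "tcp_rot": TCP orientation; "force": force on the tool from outside, world axes, zero at the start; "moment": the same for the moment, N m; "opening": opening from 0.0 (shut) to 1.0 (fully open); "grasp_force": force on a finger pad.
Only numpy, scipy, OpenCV 4.12 (cv2) and the standard library are available. Lean on these libraries where they do the work, as an engineer would, in place of code of your own. Each camera call takes 0.05 s, during which the arm holds its last target. There are 200 camera calls.

TASK

Take the round dark wooden lid off its sloped rest and put it on the wider of the two open white canisters, knob up, so that it sits fully home and level on the rim. Set it down gently, without dropping or slamming it, and let go. Leave the canister standing where it is and do not disturb the narrow canister, the jar or the mug.

Things in the scene. Friction and masses are not known exactly. Their poses are not given: they have to be found in the camera images.
- lid: Loose dark wooden lid, 0.13-0.23 kg: disc 110 mm across, 10 thick; round steel knob 28 across, 30 tall amid its top; below it a white plug 86 across (80 at its foot), 8 deep. Origin: disc centre in the plane of its underside, which bears on the rim; +z out through the knob. At first it lies on the rest, tilted 30 degrees, the knob leaning to the rest's low side, roughly towards the robot.
- lid_knob (a point): Point on the lid's axis inside the knob, 30 mm above the lid's origin, 20 mm above the disc's top face, 10 mm below the knob's top. Axes as the lid's: z along the knob.
- lid_rest: Fixed pale wooden stand, 120 mm square, about 80 high at the back: a board rising at 30 degrees towards its +x. The lid's plug lies on it; two dowels 17 mm long at the low edge (-x), square to the board, stop the disc sliding: lift the lid square to the board. Origin: centre of its underside, z up; board normal (-0.5, 0, 0.866) in its frame, face centre 50 mm above the origin.
- canister: Wide open canister of white ceramic, loose, 104 mm outside, 94 mm inside, 120 mm tall, 0.6 to 0.9 kg, standing on the counter: the one the lid belongs to. The plug enters its mouth with 4 mm to spare all round. Origin: centre of its underside; z up.
- canister_rim (a point): Centre of the wide canister's mouth in the plane of its rim, 120 mm above its underside. When the lid is home, the lid's origin lies at this point.
- narrow_canister: Narrow open canister of white ceramic, loose, 74 mm outside, 64 mm inside, 150 mm tall; to be left alone. Origin: centre of its underside.
- jar: Closed amber glass jar with a steel cap, 72 mm across, about 100 mm tall; to be left alone. Origin: centre of its underside.
- mug: Blue mug, 80 mm across, 90 mm tall, with a handle at its +y side; to be left alone. Origin: centre of its underside.
Things that resemble listed ones, but are neither listed nor needed, are in the scene too. Of the things that look like the lid, the largest one is meant.

How it is judged:
By the outcome, as a careful person would: the job done as asked, in the order asked, and still so for the second after the job is handed in, with the robot touching nothing.
It also fails if it takes over 38 s, if anything falls off the work surface, if the arm or the gripper's body presses on something with over 40 N, if the wrist force passes 120 N, or if a joint passes its speed limit or range.

## Working session

There is one attempt and no reset: what is moved stays moved. The work goes in short steps, Python scripts to look and compute and a tool call to move; the robot and the scene stay as the last step left them, time stands still between calls to the robot, and variables do not carry over. Pictures are saved under pics/ and viewed, at most 10 in all, crops included, and the job is handed in when it is done.

Besides the shell and the picture viewer there is one more tool, called after "Request:" as name(argument=value, ...), one argument or row to a line, values as JSON. carry_out: Moves the arm, as the interface text tells. Its arguments: {"type":"object","properties":{"deltas":{"type":"array","items":{"type":"array","items":{"type":"array","items":{"type":"number"}}}}},"required":["deltas"]}

```bash
mkdir -p pics
python3 - <<'E'
from rig import telemetry,capture,camera_info
import cv2
for n in("scene","side"):
    cv2.imwrite(f"pics/{n}0.png",capture(n)[:,:,::-1]);c=camera_info(n);print(n,c["mtx"].round(1).tolist(),c["cam_to_world"].round(3).tolist())
print(camera_info("wrist"))
s=telemetry.read_state();print(s)
E
```

```text
scene [[534.6, 0.0, 333.7], [0.0, 534.6, 228.6], [0.0, 0.0, 1.0]] [[-0.343, 0.802, -0.49, 1.054], [0.939, 0.289, -0.185, 0.118], [-0.006, -0.523, -0.852, 0.859], [0.0, 0.0, 0.0, 1.0]]
side [[513.5, 0.0, 318.5], [0.0, 513.5, 253.1], [0.0, 0.0, 1.0]] [[-0.984, -0.125, 0.128, 0.487], [-0.179, 0.702, -0.689, 0.655], [-0.004, -0.701, -0.713, 0.817], [0.0, 0.0, 0.0, 1.0]]
{'mtx': array([[331.46672157,   0.        , 324.9660286 ],
       [  0.        , 331.46672157, 234.50516007],
       [  0.        ,   0.        ,   1.        ]]), 'T_tool_cam': array([[-5.74221297e-04, -9.57793150e-01, -2.87457739e-01,
         7.92990112e-02],
       [ 9.99999779e-01, -4.53463062e-04, -4.86671036e-04,
        -1.24394115e-03],
       [ 3.35778718e-04, -2.87457955e-01,  9.57793199e-01,
        -1.60989532e-01],
       [ 0.00000000e+00,  0.00000000e+00,  0.00000000e+00,
         1.00000000e+00]])}
{'time_s': 0.1, 'joint_positions': array([-7.39410265e+01,  3.02732278e+01,  8.21485978e+01,  8.75365828e-04,
        6.76898698e+01, -1.02257738e+01]), 'qvel': array([-0.00806882, -0.16866626, -0.15041163, -0.0140141 , -0.05507181,
       -0.0906264 ]), 'tau': array([-4.82336181e-04, -4.40985096e+01, -1.77151304e+01,  6.34012953e-02,
        5.34198701e-02, -3.31217575e-05]), 'position': array([ 0.27663121, -0.55971492,  0.22167639]), 'tcp_rot': array([[ 8.96607018e-01,  4.42826806e-01, -5.25687634e-04],
       [ 4.42826971e-01, -8.96605124e-01,  1.87728976e-03],
       [ 3.59980002e-04, -1.91597984e-03, -9.99998100e-01]]), 'force': array([-0.59403065, -0.16870048, -0.03956756]), 'moment': array([ 0.00394553,  0.0269603 , -0.00083899]), 'grasp_force': 0.0, 'opening': 0.9963492371848824}
```

View pics/scene0.png

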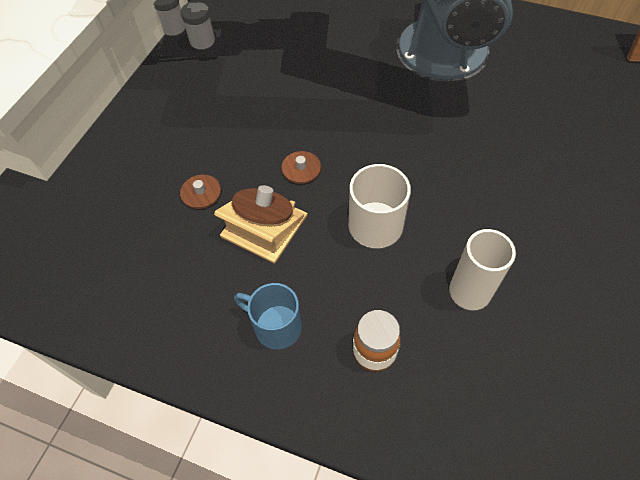

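View pics/side0.png

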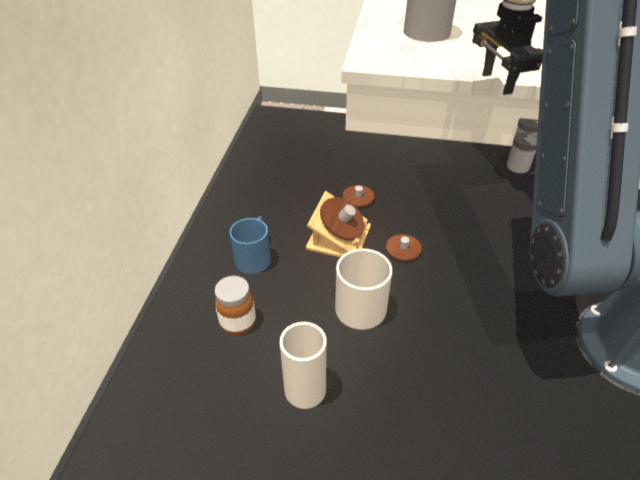

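Lid candidates in the scene view are (200,191) and (301,167), small and lying flat, and (263,205), the largest and on the sloped rest. The third fits. Wide canister is at (379,205), and the narrow one at (485,268). I'll confirm with one enlarged crop of both views.

Run:
```python
import cv2,numpy as np
a=cv2.imread("pics/scene0.png")[150:260,170:420];b=cv2.imread("pics/side0.png")[180:330,290:440]
a=cv2.resize(a,None,fx=3.2,fy=3.2,interpolation=2)[:, :800];b=cv2.resize(b,None,fx=3,fy=3,interpolation=2)
cv2.imwrite("pics/crop_a.png",a);cv2.imwrite("pics/crop_b.png",b)
for n in("scene","side"):
    im=cv2.imread(f"pics/{n}0.png");hsv=cv2.cvtColor(im,cv2.COLOR_BGR2HSV)
    for nm,lo,hi in(("brown",(0,90,40),(12,255,150)),("white",(0,0,110),(30,60,255)),("gray",(0,0,120),(180,40,255))):
        m=cv2.inRange(hsv,lo,hi);N,l,s,c=cv2.connectedComponentsWithStats(m)
        print(n,nm,[(s[i].tolist(),c[i].round(1).tolist()) for i in range(1,N) if 60<s[i,4]<8000 and 130<s[i,1]<420])
```

```text
scene brown [([282, 151, 39, 33, 549], [306.2, 167.5]), ([180, 174, 41, 35, 921], [200.1, 191.8]), ([232, 188, 61, 36, 1404], [261.3, 207.4])]
scene white [([296, 156, 10, 14, 112], [300.4, 162.1]), ([349, 164, 62, 85, 4264], [377.8, 204.7]), ([193, 180, 11, 14, 117], [198.1, 186.2]), ([255, 185, 19, 22, 297], [263.6, 195.4]), ([450, 229, 66, 81, 3508], [481.3, 268.7]), ([358, 310, 42, 42, 1368], [378.3, 330.0]), ([353, 342, 46, 28, 344], [372.7, 360.6])]
scene gray [([17, 155, 22, 16, 104], [26.7, 162.5]), ([296, 156, 9, 13, 82], [300.4, 161.1]), ([350, 164, 61, 50, 585], [378.7, 194.2]), ([193, 180, 10, 14, 91], [198.0, 185.7]), ([256, 185, 17, 22, 287], [263.7, 195.4]), ([465, 229, 51, 43, 399], [490.9, 250.5]), ([358, 310, 42, 42, 1336], [378.5, 329.7]), ([0, 338, 82, 70, 2702], [35.2, 374.4]), ([353, 339, 46, 31, 291], [372.6, 360.5]), ([70, 367, 28, 20, 112], [83.8, 378.7]), ([73, 379, 126, 78, 4464], [139.5, 416.8]), ([183, 419, 136, 61, 4658], [243.8, 456.2])]
side brown [([321, 185, 54, 55, 1192], [343.0, 216.9]), ([386, 234, 36, 28, 193], [404.8, 250.7]), ([226, 321, 30, 15
[... 198 characters left out ...]
2.8]), ([400, 237, 9, 12, 90], [404.0, 242.4]), ([335, 248, 58, 82, 3969], [362.3, 287.8]), ([214, 275, 35, 31, 863], [231.5, 290.0]), ([216, 305, 40, 27, 466], [237.1, 321.5]), ([590, 305, 10, 10, 64], [594.2, 309.6]), ([279, 321, 48, 88, 3596], [303.5, 363.4]), ([604, 361, 14, 11, 91], [609.7, 366.7])]
side gray [([525, 133, 12, 12, 78], [531.5, 138.6]), ([511, 150, 24, 22, 364], [522.0, 160.8]), ([339, 206, 16, 15, 137], [346.8, 212.3]), ([401, 237, 8, 11, 67], [404.1, 242.1]), ([336, 249, 56, 41, 377], [364.0, 270.5]), ([215, 275, 34, 31, 827], [231.4, 289.8]), ([584, 304, 16, 13, 114], [592.2, 311.4]), ([280, 322, 46, 40, 396], [302.5, 342.0]), ([604, 361, 36, 28, 477], [624.0, 373.6])]
```

View pics/crop_a.png

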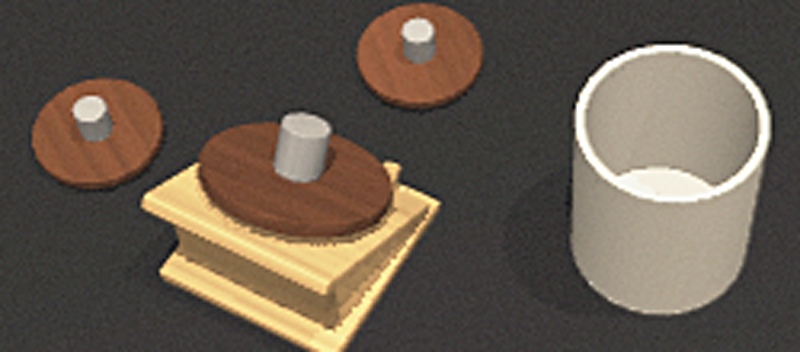

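View pics/crop_b.png

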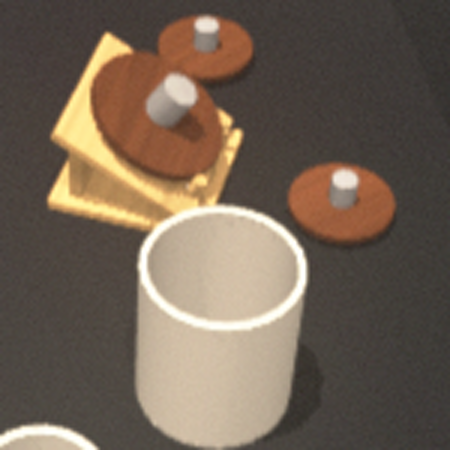

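The crops confirm it: the lid on the rest is the largest, with its knob top at scene (265.6,189.4) and side (350,210). Next I'll measure.

```bash
cat > h.py <<'E'
import numpy as np,cv2
from scipy.optimize import least_squares
from rig import camera_info,telemetry,capture,bot
def cam(n,T=None):
    c=camera_info(n);return c["mtx"],(c["cam_to_world"] if T is None else T@c["T_tool_cam"])
def rays(n,uv,T=None):
    K,M=cam(n,T);uv=np.atleast_2d(uv);d=np.c_[uv,np.ones(len(uv))]@np.linalg.inv(K).T@M[:3,:3].T
    return M[:3,3],d/np.linalg.norm(d,axis=1)[:,None]
def onz(n,uv,z,T=None):
    o,d=rays(n,uv,T);return o+d*((z-o[2])/d[:,2])[:,None]
def tri(obs):
    A=0;b=0
    for n,uv,*T in obs:
        o,d=rays(n,uv,*T);P=np.eye(3)-np.outer(d[0],d[0]);A=A+P;b=b+P@o
    X=np.linalg.solve(A,b);e=[np.linalg.norm(np.cross(X-rays(n,uv,*T)[0],rays(n,uv,*T)[1][0])) for n,uv,*T in obs]
    return X,max(e)
def circ(p):
    r=least_squares(lambda q:np.hypot(p[:,0]-q[0],p[:,1]-q[1])-q[2],[*p[:,:2].mean(0),.05],loss="soft_l1",f_scale=.001)
    return r.x
E
python3 - <<'E'
from h import *
for n,box in(("scene",(345,160,415,252)),("side",(330,244,396,334))):
    im=cv2.imread(f"pics/{n}0.png");m=cv2.inRange(cv2.cvtColor(im,cv2.COLOR_BGR2HSV),(0,0,90),(40,80,255))
    k=np.zeros_like(m);x0,y0,x1,y1=box;k[y0:y1,x0:x1]=m[y0:y1,x0:x1]
    c=max(cv2.findContours(k,cv2.RETR_EXTERNAL,cv2.CHAIN_APPROX_NONE)[0],key=cv2.contourArea)[:,0].astype(float)
    # upper arc = outer rim far edge
    up=c[c[:,1]<y0+ (22)]; print(n,"rim",circ(onz(n,up,.12)).round(4),len(up))
    lo=c[c[:,1]>c[:,1].max()-12]; print(n,"foot",circ(onz(n,lo,0)).round(4))
    # yellow rest hull
    h=cv2.inRange(cv2.cvtColor(im,cv2.COLOR_BGR2HSV),(15,80,70),(32,255,255));
    N,l,s,_=cv2.connectedComponentsWithStats(h);cc=max(range(1,N),key=lambda i:s[i,4]);print(s[cc])
    q=cv2.findContours((l==cc).astype(np.uint8),0,1)[0];q=max(q,key=cv2.contourArea)
    print("hull",cv2.approxPolyDP(cv2.convexHull(q),2,True)[:,0].tolist())
print("knobmid",tri([("scene",(263.6,195.4)),("side",(346.7,212.8))]))
print("knobtop",tri([("scene",(265.6,189.4)),("side",(350.2,209.8))]))
print("disctop",tri([("scene",(262.2,205.3)),("side",(342.3,218))]))
E
```

```text
scene rim [0.5259 0.004  0.0521] 66
scene foot [0.5231 0.0029 0.0517]
[ 214  200   94   64 2623]
hull [[307, 213], [274, 263], [221, 237], [214, 214], [218, 208], [230, 201], [290, 200]]
side rim [0.5222 0.0046 0.0531] 65
side foot [0.5239 0.0042 0.0521]
[ 305  190   66   68 1501]
hull [[325, 190], [370, 223], [363, 246], [339, 257], [305, 247], [307, 223]]
knobmid (array([ 0.58156713, -0.19283512,  0.07730802]), np.float64(3.665974174644028e-05))
knobtop (array([ 0.57440256, -0.19097705,  0.08802822]), np.float64(0.0005270046889170123))
disctop (array([ 0.59120635, -0.1937808 ,  0.05939718]), np.float64(0.00038553357897730146))
```

Run:
```python
from h import *
P=onz("scene",[(221,237),(274,263),(307,213)],0);print(P.round(4),np.linalg.norm(np.diff(P,axis=0),axis=1))
d=P[0]-P[1];print("yaw from back edge (rest y dir)",np.degrees(np.arctan2(d[1],d[0])))
Q=onz("side",[(305,247),(339,257),(363,246)],0);print(Q.round(4),np.linalg.norm(np.diff(Q,axis=0),axis=1))
```

```text
[[ 0.6489 -0.26    0.    ]
 [ 0.6656 -0.1447  0.    ]
 [ 0.5443 -0.1283  0.    ]] [0.11642905 0.12241983]
yaw from back edge (rest y dir) -98.26198747094162
[[ 0.6676 -0.1487 -0.    ]
 [ 0.5873 -0.131   0.    ]
 [ 0.5391 -0.1747  0.    ]] [0.08227261 0.06508211]
```

```bash
cat >> h.py <<'E'
from scipy.spatial.transform import Rotation as Rn
yaw=np.radians(-8);c,s=np.cos(yaw),np.sin(yaw)
n_=np.array([-.5*c,-.5*s,.866]);rx=np.array([c,s,0]);ry=np.array([-s,c,0])
RT=np.column_stack([np.cross(-ry,-n_),-ry,-n_]); RD=np.column_stack([rx,-ry,[0,0,-1]])
def delta(p,R):
    st=telemetry.read_state();R0=st["tcp_rot"]
    print("t",round(st["time_s"],2),"pos",st["position"].round(4),"F",st["force"].round(1),"open",round(st["opening"],3))
    print("d",(R0.T@(np.array(p)-st["position"])/.15).round(3),"a",(Rn.from_matrix(R0.T@R).as_rotvec(degrees=True)/360).round(4))
E
python3 - <<'E'
from h import *
print(n_,RT)
delta(np.array([.5871,-.193,.0685])+.08*n_,RT); delta([.5475,-.187,.22],RT)
E
```

```text
[-0.49513403  0.06958655  0.866     ] [[ 0.85757215 -0.1391731   0.49513403]
 [-0.12052391 -0.99026807 -0.06958655]
 [ 0.5        -0.         -0.866     ]]
t 0.1 pos [ 0.2766 -0.5597  0.2217] F [-0.6 -0.2 -0. ] open 0.996
d [ 2.718 -1.425  0.563] a [-0.0252  0.0808  0.0929]
t 0.1 pos [ 0.2766 -0.5597  0.2217] F [-0.6 -0.2 -0. ] open 0.996
d [ 2.719 -1.428  0.015] a [-0.0252  0.0808  0.0929]
```

Request:
carry_out(
  deltas=[
    [[0.1,-0.05,0,0,0,0,-1],[0.25,-0.12,0,0,0,0,-1],[0.4,-0.2,0,0,0,0,-1],[0.55,-0.28,0,0,0,0,-1],[0.7,-0.36,0,0,0,0,-1],[0.85,-0.44,0,0,0,0,-1],[1,-0.52,0,0,0,0,-1],[1,-0.6,0,0,0,0,-1],[1,-0.6,0,0,0,0,-1],[1,-0.6,0,0,0,0,-1]],
  ],
)

```text
time_s: 0.93
position: [0.3718, -0.412, 0.2225]
tcp_rot: [[0.896, 0.444, -0.0], [0.444, -0.896, 0.0], [-0.0, -0.0, -1.0]]
force: [0.4, -0.7, 0.1]
opening: 0.998
grasp_force: 0.0
```

Request:
carry_out(
  deltas=[
    [[0.1,-0.05,0,0,0,0,-1],[0.25,-0.12,0,0,0,0,-1],[0.4,-0.2,0,0,0,0,-1],[0.55,-0.28,0,0,0,0,-1],[0.7,-0.36,0,0,0,0,-1],[0.85,-0.44,0,0,0,0,-1],[1,-0.5,0,0,0,0,-1],[1,-0.5,0,0,0,0,-1],[1,-0.5,0,0,0,0,-1],[1,-0.5,0,0,0,0,-1]],
  ],
)

```text
time_s: 1.77
position: [0.4726, -0.2807, 0.2225]
tcp_rot: [[0.897, 0.442, -0.0], [0.442, -0.897, -0.001], [-0.0, 0.001, -1.0]]
force: [-0.1, 0.9, -0.6]
opening: 1.002
grasp_force: 0.0
```

Run:
```python
from h import *
delta(np.array([.5871,-.193,.0685])+.08*n_,RT);print(telemetry.read_state()["joint_positions"].round(1))
```

```text
t 1.77 pos [ 0.4726 -0.2807  0.2225] F [-0.1  0.9 -0.6] open 1.002
d [ 0.723 -0.337  0.564] a [-0.0248  0.0808  0.093 ]
[-42.3  24.4  93.   -0.   62.5  21.4]
```

Request:
carry_out(
  deltas=[
    [[0.08,-0.04,0.03,-0.003,0.01,0.011,-1],[0.17,-0.08,0.08,-0.006,0.02,0.023,-1],[0.26,-0.12,0.15,-0.009,0.03,0.035,-1],[0.35,-0.17,0.23,-0.012,0.04,0.046,-1],[0.45,-0.21,0.32,-0.016,0.051,0.058,-1],[0.55,-0.26,0.41,-0.019,0.062,0.071,-1],[0.65,-0.3,0.5,-0.022,0.073,0.084,-1],[0.723,-0.337,0.564,-0.0248,0.0808,0.093,-1],[0.723,-0.337,0.564,-0.0248,0.0808,0.093,-1],[0.723,-0.337,0.564,-0.0248,0.0808,0.093,-1]],
  ],
)

```text
time_s: 2.6
position: [0.5454, -0.1854, 0.1358]
tcp_rot: [[0.859, -0.142, 0.492], [-0.125, -0.99, -0.067], [0.496, -0.004, -0.868]]
force: [-0.4, 0.3, -0.2]
opening: 1.001
grasp_force: 0.0
```

Run:
```python
from h import *
delta(np.array([.5871,-.193,.0685])+.08*n_,RT);print(telemetry.read_state()["joint_positions"].round(1))
st=telemetry.read_state();im=capture("wrist")
T=np.eye(4);T[:3,:3]=st["tcp_rot"];T[:3,3]=st["position"];np.save("T1.npy",T)
K,M=cam("wrist",T)
def pj(X):
    x=np.linalg.inv(M)@np.r_[X,1];return (K@x[:3]/x[2])[:2]
kt=np.array([.5817,-.1922,.078])+.015*n_
im=np.ascontiguousarray(im[:,:,::-1]);cv2.imwrite("pics/w1raw.png",im)
dt=kt-.03*n_
ring=np.array([pj(dt+.055*(np.cos(a)*ry+np.sin(a)*np.cross(n_,ry))) for a in np.linspace(0,6.28,60)])
cv2.polylines(im,[ring.round().astype(int)],True,(0,255,0),1)
ring=np.array([pj(kt+.014*(np.cos(a)*ry+np.sin(a)*np.cross(n_,ry))) for a in np.linspace(0,6.28,40)])
cv2.polylines(im,[ring.round().astype(int)],True,(0,255,0),1)
cv2.imwrite("pics/w1.png",im)
```

```text
t 2.6 pos [ 0.5454 -0.1854  0.1358] F [-0.4  0.3 -0.2] open 1.001
d [ 0.02   0.011 -0.004] a [-0.0003  0.0007 -0.0007]
[-37.7  29.  116.4  60.7  16.5   4.2]
```

View pics/w1.png

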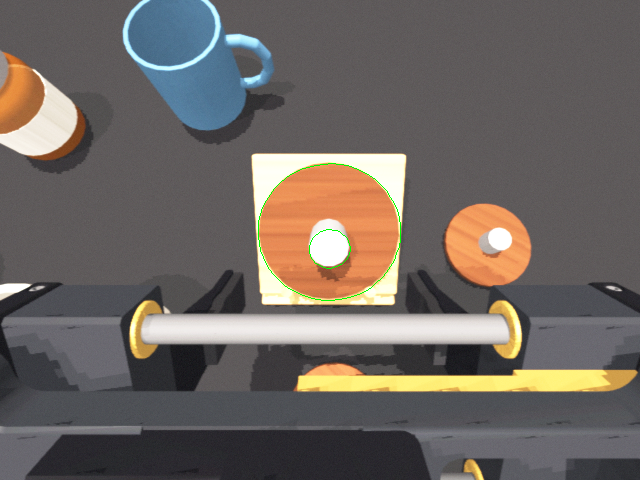

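The wrist view matches the model: disc ring at (328,231) and knob top at (329,248) both line up, so I'll approach along the knob.

Request:
carry_out(
  deltas=[
    [[0.01,0.005,0.03,0,0,0,-1],[0.02,0.011,0.09,0,0,0,-1],[0.02,0.011,0.16,0,0,0,-1],[0.02,0.011,0.23,0,0,0,-1],[0.02,0.011,0.3,0,0,0,-1],[0.02,0.011,0.37,0,0,0,-1],[0.02,0.011,0.43,0,0,0,-1],[0.02,0.011,0.48,0,0,0,-1],[0.02,0.011,0.5,0,0,0,-1],[0.02,0.011,0.51,0,0,0,-1]],
  ],
)

```text
time_s: 3.48
position: [0.5888, -0.1949, 0.0734]
tcp_rot: [[0.857, -0.139, 0.496], [-0.12, -0.99, -0.07], [0.501, 0.0, -0.865]]
force: [0.4, -0.6, 1.2]
opening: 1.0
grasp_force: 0.0
```

Run:
```python
from h import *
delta(np.array([.5871,-.193,.0685]),RT)
```

```text
t 3.48 pos [ 0.5888 -0.1949  0.0734] F [ 0.4 -0.6  1.2] open 1.0
d [-0.028 -0.011  0.022] a [ 0.     -0.0002  0.0001]
```

Request:
carry_out(
  deltas=[
    [[-0.014,-0.005,0.01,0,0,0,-1],[-0.028,-0.011,0.022,0,0,0,-1],[-0.028,-0.011,0.022,0,0,0,-1],[-0.028,-0.011,0.022,0,0,0,1],[-0.028,-0.011,0.022,0,0,0,1],[-0.028,-0.011,0.022,0,0,0,1],[-0.028,-0.011,0.022,0,0,0,1],[-0.028,-0.011,0.022,0,0,0,1],[-0.028,-0.011,0.022,0,0,0,1],[-0.028,-0.011,0.022,0,0,0,1]],
  ],
)

```text
time_s: 4.32
position: [0.5861, -0.1915, 0.0683]
tcp_rot: [[0.858, -0.139, 0.495], [-0.12, -0.99, -0.069], [0.5, -0.001, -0.866]]
force: [0.2, 0.2, 0.3]
opening: 0.556
grasp_force: 0.0
```

Run:
```python
from h import *
delta(np.array([.5871,-.193,.0685]),RT);print(telemetry.read_state()["grasp_force"])
```

```text
t 4.32 pos [ 0.5861 -0.1915  0.0683] F [0.2 0.2 0.3] open 0.556
d [0.008 0.009 0.003] a [-0.0001  0.      0.    ]
0.0
```

Request:
carry_out(
  deltas=[
    [[0.004,0.005,0.003,0,0,0,1],[0.005,0.009,0.003,0,0,0,1],[0.005,0.009,0.003,0,0,0,1],[0.005,0.009,0.003,0,0,0,1],[0.005,0.009,0.003,0,0,0,1],[0.005,0.009,0.003,0,0,0,1],[0.005,0.009,0.003,0,0,0,1],[0.005,0.009,0.003,0,0,0,1],[0.005,0.009,0.003,0,0,0,1],[0.005,0.009,0.003,0,0,0,1]],
  ],
)

```text
time_s: 5.15
position: [0.5868, -0.1934, 0.0682]
tcp_rot: [[0.858, -0.139, 0.495], [-0.121, -0.99, -0.07], [0.5, -0.0, -0.866]]
force: [0.6, -2.4, -1.2]
opening: 0.314
grasp_force: 30.0
```

Request:
carry_out(
  deltas=[
    [[0,0,-0.01,0,0,0,1],[0,0,-0.04,0,0,0,1],[0,0,-0.09,0,0,0,1],[0,0,-0.15,0,0,0,1],[0,0,-0.22,0,0,0,1],[0,0,-0.3,0,0,0,1],[0,0,-0.38,0,0,0,1],[0,0,-0.45,0,0,0,1],[0,0,-0.49,0,0,0,1],[0,0,-0.5,0,0,0,1]],
  ],
)

```text
time_s: 5.98
position: [0.5483, -0.1864, 0.1338]
tcp_rot: [[0.858, -0.137, 0.494], [-0.12, -0.991, -0.067], [0.499, -0.002, -0.867]]
force: [-0.2, 0.6, -2.8]
opening: 0.311
grasp_force: 30.0
```

Request:
carry_out(
  deltas=[
    [[0.02,0,-0.04,0,0,0,1],[0.08,0,-0.14,0,0,0,1],[0.16,0,-0.28,0,0,0,1],[0.24,0,-0.42,0,0,0,1],[0.32,0,-0.56,0,0,0,1],[0.4,0,-0.7,0,0,0,1],[0.45,0,-0.78,0,0,0,1],[0.45,0,-0.78,0,0,0,1],[0.45,0,-0.78,0,0,0,1],[0.45,0,-0.78,0,0,0,1]],
  ],
)

```text
time_s: 6.82
position: [0.5482, -0.1867, 0.2663]
tcp_rot: [[0.86, -0.138, 0.492], [-0.121, -0.99, -0.066], [0.496, -0.003, -0.868]]
force: [-0.3, 0.0, -2.1]
opening: 0.314
grasp_force: 30.0
```

Run:
```python
from h import *
delta([.53,-.08,.24],RD)
st=telemetry.read_state();print(st["joint_positions"].round(1),st["grasp_force"])
```

```text
t 6.82 pos [ 0.5482 -0.1867  0.2663] F [-0.3  0.  -2.1] open 0.314
d [-0.278 -0.687  0.046] a [-0.0005 -0.0827  0.0001]
[-37.6  15.  108.3  26.9  33.2  40.7] 29.997675293125212
```

Request:
carry_out(
  deltas=[
    [[-0.02,-0.04,0,0,-0.006,0,1],[-0.05,-0.11,0,0,-0.016,0,1],[-0.09,-0.2,0.01,0,-0.028,0,1],[-0.13,-0.3,0.02,0,-0.04,0,1],[-0.17,-0.4,0.02,0,-0.052,0,1],[-0.21,-0.5,0.03,0,-0.063,0,1],[-0.25,-0.6,0.04,0,-0.073,0,1],[-0.27,-0.66,0.046,0,-0.08,0,1],[-0.278,-0.687,0.046,0,-0.0827,0,1],[-0.278,-0.687,0.046,0,-0.0827,0,1]],
  ],
)

```text
time_s: 7.65
position: [0.5312, -0.0801, 0.2394]
tcp_rot: [[0.991, -0.137, 0.0], [-0.137, -0.991, 0.002], [0.0, -0.002, -1.0]]
force: [-0.6, 0.7, -3.1]
opening: 0.319
grasp_force: 30.0
```

Run:
```python
from h import *
delta([.524,.004,.2],RD)
```

```text
t 7.65 pos [ 0.5312 -0.0801  0.2394] F [-0.6  0.7 -3.1] open 0.319
d [-0.125 -0.548  0.264] a [-0.0003 -0.      0.0003]
```

Request:
carry_out(
  deltas=[
    [[-0.01,-0.04,0.01,0,0,0,1],[-0.03,-0.12,0.05,0,0,0,1],[-0.05,-0.2,0.1,0,0,0,1],[-0.07,-0.28,0.14,0,0,0,1],[-0.09,-0.36,0.18,0,0,0,1],[-0.11,-0.44,0.22,0,0,0,1],[-0.12,-0.51,0.25,0,0,0,1],[-0.125,-0.548,0.264,0,0,0,1],[-0.125,-0.548,0.264,0,0,0,1],[-0.125,-0.548,0.264,0,0,0,1]],
  ],
)

```text
time_s: 8.48
position: [0.5248, 0.003, 0.2019]
tcp_rot: [[0.99, -0.138, 0.004], [-0.138, -0.99, -0.0], [0.004, -0.0, -1.0]]
force: [0.8, 0.2, -1.7]
opening: 0.313
grasp_force: 30.0
```

Run:
```python
from h import *
delta([.524,.004,.165],RD)
st=telemetry.read_state();ims=[]
p=st["position"];T=st["tcp_rot"]
for n,(x0,y0) in(("scene",(280,60)),("side",(260,150))):
    im=np.ascontiguousarray(capture(n)[:,:,::-1]);cv2.imwrite(f"pics/{n}1.png",im);K,M=cam(n)
    for z0,c0,r in((.12,(.524,.004),.052),(p[2]-.004,p[:2],.055),(p[2]-.014,p[:2],.055)):
        X=np.array([[c0[0]+r*np.cos(a),c0[1]+r*np.sin(a),z0,1] for a in np.linspace(0,6.28,60)])@np.linalg.inv(M).T
        u=X[:,:3]@K.T;cv2.polylines(im,[(u[:,:2]/u[:,2:]*8).round().astype(int)],True,(0,255,0),1,cv2.LINE_AA,3)
    ims.append(cv2.resize(im[y0:y0+200,x0:x0+200],(400,400)))
    
cv2.imwrite("pics/hover.png",np.hstack(ims))
```

```text
t 8.48 pos [0.5248 0.003  0.2019] F [ 0.8  0.2 -1.7] open 0.313
d [-0.007 -0.006  0.246] a [-0.     -0.0007  0.0002]
```

View pics/hover.png

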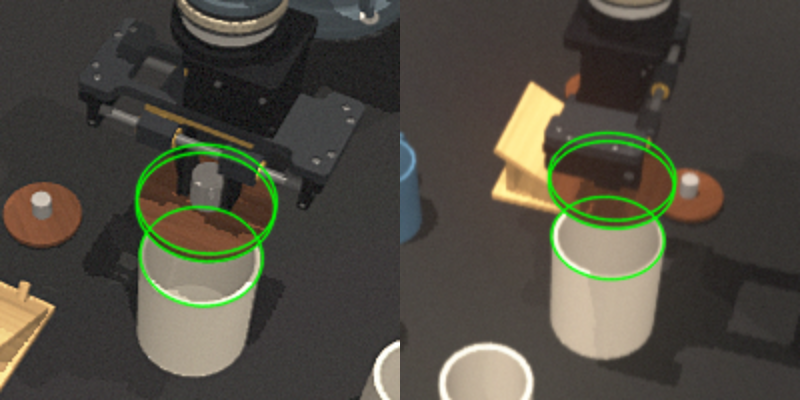

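The hover view shows the disc level above the mouth and the rings matching to about 1–2 px. I'll quantify the lid-to-rim offset from the silhouette arcs.

Run:
```python
from h import *
def arc(n,box,lo,hi,f):
    hsv=cv2.cvtColor(cv2.imread(f"pics/{n}1.png"),cv2.COLOR_BGR2HSV);m=cv2.inRange(hsv,lo,hi);k=np.zeros_like(m);x0,y0,x1,y1=box;k[y0:y1,x0:x1]=m[y0:y1,x0:x1]
    k=cv2.morphologyEx(k,cv2.MORPH_CLOSE,np.ones((3,3)))
    c=max(cv2.findContours(k,0,1)[0],key=cv2.contourArea)[:,0].astype(float)
    print(n,c.min(0),c.max(0));return c
br=((0,70,25),(14,255,160))
S=arc("scene",(340,125,425,195),*br,0);D=arc("side",(330,210,402,265),*br,0)
# lower silhouette: lowest contour pixel per column
low=lambda c:np.array([[u,c[c[:,0]==u,1].max()+.5] for u in np.unique(c[:,0])])
S=low(S);D=low(D);print(len(S),len(D));print(S[::6].tolist());print(D[::6].tolist())
def res(q):
    r=[]
    for n,c in(("scene",S),("side",D)):
        P=onz(n,c,q[2]);r.append(np.hypot(P[:,0]-q[0],P[:,1]-q[1])-.055)
    return np.concatenate(r)
o=least_squares(res,[.524,.004,.188],loss="soft_l1",f_scale=.001);print(o.x.round(4),np.abs(o.fun).mean() if 0 else np.median(np.abs(res(o.x))))
```

```text
scene [348. 137.] [417. 190.]
side [332. 219.] [401. 263.]
70 70
[[348.0, 160.5], [354.0, 176.5], [360.0, 183.5], [366.0, 186.5], [372.0, 189.5], [378.0, 190.5], [384.0, 190.5], [390.0, 190.5], [396.0, 189.5], [402.0, 186.5], [408.0, 182.5], [414.0, 175.5]]
[[332.0, 231.5], [338.0, 251.5], [344.0, 257.5], [350.0, 260.5], [356.0, 262.5], [362.0, 263.5], [368.0, 263.5], [374.0, 262.5], [380.0, 261.5], [386.0, 258.5], [392.0, 257.5], [398.0, 260.5]]
[0.5256 0.0035 0.1885] 0.0005480779701942558
```

Request:
carry_out(
  deltas=[
    [[-0.005,-0.004,0.01,0,-0.0005,0,1],[-0.009,-0.006,0.04,0,-0.0007,0,1],[-0.009,-0.006,0.09,0,-0.0007,0,1],[-0.009,-0.006,0.15,0,-0.0007,0,1],[-0.009,-0.006,0.21,0,-0.0007,0,1],[-0.009,-0.006,0.27,0,-0.0007,0,1],[-0.009,-0.006,0.31,0,-0.0007,0,1],[-0.009,-0.006,0.33,0,-0.0007,0,1],[-0.009,-0.006,0.33,0,-0.0007,0,1],[-0.009,-0.006,0.33,0,-0.0007,0,1]],
  ],
)

```text
time_s: 9.42
position: [0.5236, 0.0038, 0.1522]
tcp_rot: [[0.99, -0.139, -0.001], [-0.139, -0.99, 0.001], [-0.001, -0.001, -1.0]]
force: [-0.4, 0.1, -2.6]
opening: 0.313
grasp_force: 30.0
```

Run:
```python
from h import *
delta([.5235,.0037,.1335],RD)
```

```text
t 9.42 pos [0.5236 0.0038 0.1522] F [-0.4  0.1 -2.6] open 0.313
d [-0.     0.001  0.124] a [-0.0001  0.0001  0.0001]
```

Next I'll lower slowly to about 5 mm above home, with the plug entering the mouth, and watch the force.

Request:
carry_out(
  deltas=[
    [[0,0,0.008,0,0,0,1],[0,0,0.016,0,0,0,1],[0,0,0.025,0,0,0,1],[0,0,0.034,0,0,0,1],[0,0,0.043,0,0,0,1],[0,0,0.052,0,0,0,1],[0,0,0.061,0,0,0,1],[0,0,0.07,0,0,0,1],[0,0,0.08,0,0,0,1],[0,0,0.09,0,0,0,1]],
  ],
)

```text
time_s: 10.25
position: [0.5235, 0.0038, 0.1387]
tcp_rot: [[0.99, -0.139, -0.001], [-0.139, -0.99, 0.001], [-0.001, -0.001, -1.0]]
force: [-0.0, -0.1, -2.5]
opening: 0.316
grasp_force: 30.0
```

Request:
carry_out(
  deltas=[
    [[0,0,0.002,0,0,0,1],[0,0,0.005,0,0,0,1],[0,0,0.008,0,0,0,1],[0,0,0.011,0,0,0,1],[0,0,0.014,0,0,0,1],[0,0,0.017,0,0,0,1],[0,0,0.02,0,0,0,1],[0,0,0.022,0,0,0,1],[0,0,0.024,0,0,0,1],[0,0,0.024,0,0,0,1]],
  ],
)

```text
time_s: 11.08
position: [0.5235, 0.0038, 0.1352]
tcp_rot: [[0.99, -0.139, -0.001], [-0.139, -0.99, 0.001], [-0.001, -0.001, -1.0]]
force: [0.2, -0.3, -2.4]
opening: 0.309
grasp_force: 30.0
```

Request:
carry_out(
  deltas=[
    [[0,0,0.001,0,0,0,1],[0,0,0.002,0,0,0,1],[0,0,0.003,0,0,0,1],[0,0,0.004,0,0,0,1],[0,0,0.005,0,0,0,1],[0,0,0.006,0,0,0,1],[0,0,0.007,0,0,0,1],[0,0,0.008,0,0,0,1],[0,0,0.009,0,0,0,1],[0,0,0.009,0,0,0,1]],
  ],
)

```text
time_s: 11.92
position: [0.5235, 0.0038, 0.134]
tcp_rot: [[0.99, -0.139, -0.001], [-0.139, -0.99, 0.001], [-0.001, -0.001, -1.0]]
force: [0.1, -0.1, -0.4]
opening: 0.314
grasp_force: 30.0
```

Request:
carry_out(
  deltas=[
    [[0,0,0.0005,0,0,0,1],[0,0,0.001,0,0,0,1],[0,0,0.0015,0,0,0,1],[0,0,0.002,0,0,0,1],[0,0,0.0025,0,0,0,1],[0,0,0.003,0,0,0,1],[0,0,0.003,0,0,0,1],[0,0,0.003,0,0,0,1],[0,0,0.003,0,0,0,1],[0,0,0.003,0,0,0,1]],
  ],
)

```text
time_s: 12.75
position: [0.5235, 0.0038, 0.1339]
tcp_rot: [[0.99, -0.139, -0.0], [-0.139, -0.99, 0.001], [-0.0, -0.001, -1.0]]
force: [-2.0, -0.5, 4.8]
opening: 0.312
grasp_force: 30.0
```

Run:
```python
from h import *
s=telemetry.read_state();print(s["position"],s["force"],s["moment"])
ims=[]
for n,(x0,y0) in(("scene",(320,120)),("side",(300,200))):
    im=capture(n)[:,:,::-1];ims.append(cv2.resize(im[y0:y0+150,x0:x0+130],(400,461),interpolation=2))
cv2.imwrite("pics/seat.png",np.hstack(ims))
```

```text
[0.52347038 0.00377526 0.13394444] [-1.95249347 -0.51497849  4.77453139] [0.08399628 0.31140695 0.02816526]
```

View pics/seat.png

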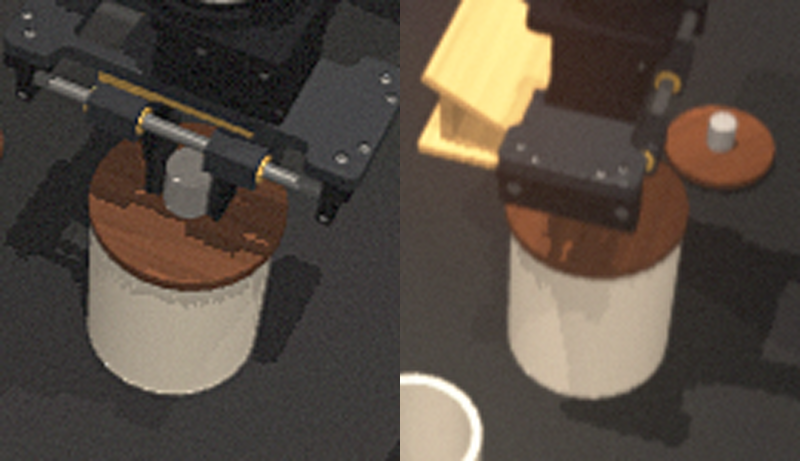

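The lid sits flush on the rim in both views, with a contact force of about 5 N. I'll release the knob now.

Request:
carry_out(
  deltas=[
    [[0,0,0,0,0,0,0.2],[0,0,0,0,0,0,-0.2],[0,0,0,0,0,0,-0.4],[0,0,0,0,0,0,-0.6],[0,0,0,0,0,0,-0.6],[0,0,0,0,0,0,-0.6],[0,0,0,0,0,0,-0.6],[0,0,0,0,0,0,-0.6],[0,0,0,0,0,0,-0.6],[0,0,0,0,0,0,-0.6]],
  ],
)

```text
time_s: 13.68
position: [0.5235, 0.0038, 0.1335]
tcp_rot: [[0.99, -0.139, -0.001], [-0.139, -0.99, 0.001], [-0.001, -0.001, -1.0]]
force: [-0.2, 1.1, 0.5]
opening: 0.799
grasp_force: 0.0
```

Request:
carry_out(
  deltas=[
    [[0,0,-0.02,0,0,0,-0.6],[0,0,-0.06,0,0,0,-0.6],[0,0,-0.12,0,0,0,-0.6],[0,0,-0.2,0,0,0,-0.6],[0,0,-0.3,0,0,0,-0.6],[0,0,-0.4,0,0,0,-0.6],[0,0,-0.5,0,0,0,-0.6],[0,0,-0.6,0,0,0,-0.6],[0,0,-0.65,0,0,0,-0.6],[0,0,-0.65,0,0,0,-0.6]],
  ],
)

```text
time_s: 14.52
position: [0.5249, 0.0035, 0.2335]
tcp_rot: [[0.99, -0.139, 0.005], [-0.139, -0.99, -0.0], [0.005, -0.0, -1.0]]
force: [-0.1, -0.0, -0.5]
opening: 0.803
grasp_force: 0.0
```

Run:
```python
from h import *
T=np.eye(4);s=telemetry.read_state();print(s["position"],s["force"],s["opening"])
ims=[]
for n,(x0,y0) in(("scene",(320,120)),("side",(300,200))):
    im=capture(n)[:,:,::-1];ims.append(cv2.resize(im[y0:y0+150,x0:x0+130],(400,461),interpolation=2))
cv2.imwrite("pics/end.png",np.hstack(ims))
```

```text
[0.52494563 0.00348184 0.23352105] [-0.13968078 -0.02393854 -0.49754228] 0.8027200708906976
```

View pics/end.png

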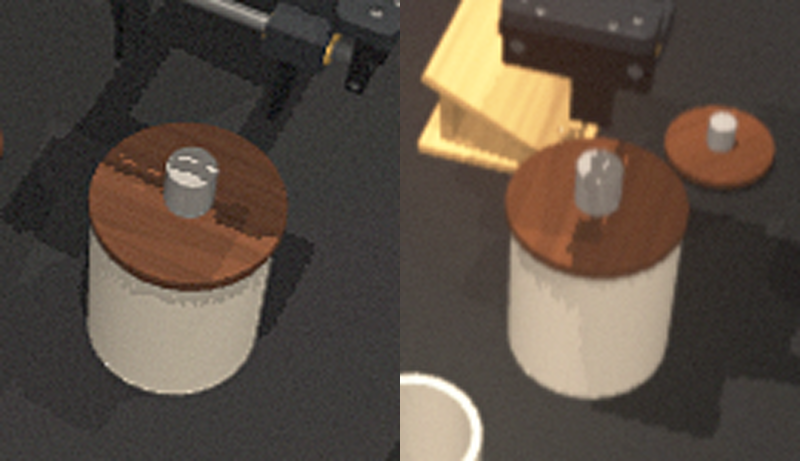

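The lid is level and fully seated, with the knob up and the gripper clear.

```bash
python3 -c "
from rig import job;print(job.hand_in())"
```

```text
the job is handed in; nothing more can be done
None
```

The lid sits level on the wide canister's rim, knob up and released with the gripper clear; I handed the job in at about 15 s of the 38 s, and no verdict was returned.

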